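# Make up two part kits at the picking bench

## Robot

A 6-joint arm with a two-finger parallel gripper is mounted at the origin on the work surface. World frame = base frame: x ahead of the robot, y to its left, z up, the work surface at z = 0. Lengths are in mm, angles in rad, forces in N, time in s.
With the tool pointing down it reaches from about 350 to 975 mm from the base axis. Payload 7.1 kg.
Tool frame: the origin (TCP) lies between the finger pads; the fingertips stand 17 mm ahead of it and the grasp point (between the pads) lies 2 mm behind it (tip_reach is the y of the fingertips in the tool frame, in mm); y points along the fingers, x is the direction in which the jaws open and shut, and the axes are right-handed (so a half turn about y gives the same grasp; the last joint's range is limited). The gripper opens to 88 mm and grips with 3 to 60 N. Pads are 20 mm wide; open, the fingers measure 115 mm over their backs; the gripper's body (75 mm by 178 mm) begins 61 mm behind the grasp point.
Start: joints at [1.214, 0.423, 1.63, -0, 1.089, -0.019], TCP at [207.101, 589.673, 216.475] pointing down, gripper open.
Joint ranges: [-3, 3], [-0.9, 2.11], [0.09, 2.58], [-1.31, 4.45], [0.11, 2.69], [-2.54, 2.54]. Speed limits (rad/s): [2.39, 2.39, 3.01, 3.14, 3.14, 3.14].

## Interface

Orientations are given as a rotation vector (axis times angle).
In Python, from workcell import get_obs, get_image, camera_model, close_job, silhouettes, tip_of, tip_reach gives the robot as it stands. The module is installed in compiled form; this text tells all that it offers.
- The arm moves only by the tool arm_command, never from a script. Its argument "targets" is a list of rows, each a list of 4 numbers: the shift along the tool's x, y, z in mm, then the turn about the tool's y in rad. A call has 1 to 20 rows; each row shifts and turns the commanded pose from where the row before left it, along the tool's axes as they then stand; what a row does not reach is not made up. A row lasts 1/12 s, in which the tool goes at most 41.7 mm and 7.16 degrees, less where a joint would pass 70% of its speed; a pose out of reach is approached as far as the arm can. A call is refused whole if a number of a shift passes 41.7 or a number of a turn 0.125, either way. A call with a gripper value outside its range is refused whole. "gripper" is the opening in per cent of the stroke, from 0 (shut) to 100 (fully open), set as the call begins (left out, the last holds). The fingers move at their own pace and stop on an object; the grip force is fixed at half the most. Time passes only in rows, so rows that do not move let the fingers close. It gives the time, the measured TCP pose, the force and the opening at its end, in the units of the state.
- get_obs(): the state, without advancing time (a new reading comes with each control period).
- get_image(name): name is "side" or "top" or "wrist"; returns the picture (480x640x3 uint8, blue, green, red); there is no depth.
- camera_model(name): a dict with "mtx" (3x3 intrinsics, pixels), "position" and "orientation" of the camera in the world. Camera axes: x right, y up, looking along -z (the intrinsics and any distortion apply to the point x, -y, -z); pixel columns grow to the right and rows downward; lengths in mm; the calibration is good to about 2 mm. A picture is of the moment at which its call begins: read the wrist's pose just before it. camera_model takes no time and is no camera call; for the wrist camera it gives the pose at the moment of the call.
- close_job(): hands the job in, once; it reports no verdict.
Trained networks look in the newest picture that a camera, given by its name, has taken for a name from the list of things; names that differ only in an ending like _2 or _b are one class to them, and where a whole thing is asked for, a point or a joint stands for the part that bears it (a point fixed in the world has none). Each returns a list of dicts, best first, with "conf" (0 to 1); they miss things now and then, are a little off and sometimes report something else, mostly with a low value. They report only what shows in the picture. A call takes as long as a camera call.
- silhouettes(camera, thing): "pixels" (480x640 bool, what is visible of it) and "at" ([column, row] in pixels, amid what is visible of it).
- tip_of(camera, thing): "at" ([column, row] in pixels: a listed point, or the origin of a listed thing).
The state is a dict: "t": time; "qpos": joint angles; "qvel": joint speeds; "joint_torque": joint torques, N m; "ee_pos": TCP position; "orientation": TCP orientation; "ft_force": force on the tool from outside, world axes, zero at the start; "moment": the same for the moment, N m; "width": finger opening in mm.
Only numpy, scipy, OpenCV 4.12 (cv2) and the standard library are available. Lean on these libraries where they do the work, as an engineer would, in place of code of your own. Each camera call takes 0.05 s, during which the arm holds its last target. There are 200 camera calls.

## Task

Make up two kits from the stock standing on the bench. First the green tray: the motor, the blue capacitor and the yellow relay; only when that kit is complete, the orange tray: the transformer and the heat sink. Stand each part upright on the floor of its tray, one to a compartment (any compartment of that tray), setting it down gently rather than dropping it, and leave the red capacitor, the carton and the tape roll where they are.

Things in the scene. Friction and masses are not known exactly. Their poses are not given: they have to be found in the camera images.
- motor_center (a point): small DC motor standing on its end: plain steel can with a white end cap on top, 36 mm diameter, 42 mm high, plus a thin brass shaft sticking up 12 mm from the top. This point is on the axis half-way up the can, 21 mm above the underside. Own z axis up. About 180 g.
- capacitor_center (a point): can capacitor with a BLUE sleeve, upright cylinder 35 mm diameter, 48 mm high, blue top with a small silver disc. Its centre (this point) is half-way up, 24 mm above its underside. Stands upright, own z axis up. About 60 g.
- relay_center (a point): plug-in relay, yellow box on a black foot: 40 mm (own x) by 28 mm (own y), 46 mm high. Its centre (this point) is half-way up, 23 mm above its underside. Stands upright, own z axis up. About 70 g; easiest gripped across the 28 mm.
- transformer_center (a point): small transformer: dark steel core 48 mm (own x) by 24 mm (own y) by 44 mm high, with a copper winding through it that bulges to 40 mm along own y. Its centre (this point) is half-way up, 22 mm above its underside. Stands upright, own z axis up. About 280 g; easiest gripped on the flat core ends, across the 48 mm (own x).
- heatsink_center (a point): bare aluminium finned heat sink, 45 mm (own x) by 40 mm (own y), 45 mm high; upright fins run along own y, the outermost are flat faces 45 mm apart. Its centre (this point) is half-way up, 22.5 mm above its underside. Stands upright, own z axis up. About 100 g; easiest gripped across the 45 mm (own x).
- spare_center (a point): can capacitor with a RED sleeve, RED top with a small silver disc, otherwise the same as the blue one (35 mm diameter, 48 mm high). Belongs to neither kit: leave it standing where it is. Its centre (this point) is half-way up, 24 mm above its underside. Stands upright, own z axis up. 
- green_tray: green kit tray, fixed to the bench: green floor, black walls, 241 mm (own x) by 113 mm (own y). Origin at the centre of its underside, own z up. Floor 4 mm thick, outer walls 4 mm thick with their top 20 mm above the bench. Two cross dividers 4 mm thick, top 15 mm above the bench, make three compartments in a row along own x, each 75 mm (x) by 105 mm (y) inside, centred at own x = -79, 0 and +79 mm, y = 0. Empty at the start.
- orange_tray: orange kit tray, fixed to the bench: orange floor, black walls, 162 mm (own x) by 113 mm (own y). Origin at the centre of its underside, own z up. Floor and walls as on the green tray; one cross divider makes two compartments along own x, each 75 mm (x) by 105 mm (y) inside, centred at own x = -39.5 and +39.5 mm, y = 0. Empty at the start.
- carton_center (a point): open cardboard carton of small parts, 100 x 150 x 50 mm high, beyond the stock; this point is its centre. Loose; leave it alone.
- tape_center (a point): brown tape roll lying flat, 90 mm diameter, 45 mm high, beyond the stock; this point is its centre. Loose; leave it alone.

How it is judged:
By the outcome, as a careful person would: the job done as asked, in the order asked, and still so for the second after the job is handed in, with the robot touching nothing.
It also fails if it takes over 122 s, if anything falls off the work surface, if the arm or the gripper's body presses on something with over 40 N, if the wrist force passes 120 N, or if a joint passes its speed limit or range.

## Working session

There is one attempt and no reset: what is moved stays moved. The work goes in short steps, Python scripts to look and compute and a tool call to move; the robot and the scene stay as the last step left them, time stands still between calls to the robot, and variables do not carry over. Pictures are saved under pics/ and viewed, about 12 in all and at most 16, crops included, and the job is handed in when it is done.

Besides the shell and the picture viewer there is one more tool, called after "Request:" as name(argument=value, ...) on one line, values as JSON. arm_command: Moves the arm, as the interface text tells. Its arguments: {"type":"object","properties":{"targets":{"type":"array","items":{"type":"array","items":{"type":"number"}}},"gripper":{"type":"number"}},"required":["targets"]}

```bash
mkdir -p pics && cat > h.py <<'E'
import numpy as np, cv2
from scipy.spatial.transform import Rotation as R
from workcell import *
def rot(o):
    o=np.array(o,float)
    if o.shape==(3,3): return o
    if o.size==4: return R.from_quat(o).as_matrix()
    return R.from_rotvec(o).as_matrix()
def ray(cam,uv):
    d=cv2.undistortPoints(np.array([[uv]],float),np.array(cam["mtx"],float),np.array(cam.get("dist",np.zeros(5)),float))[0,0]
    return rot(cam["orientation"])@np.array([d[0],-d[1],-1.0])
def at_z(cam,uv,z):
    p=np.array(cam["position"],float); r=ray(cam,uv); return p+r*(z-p[2])/r[2]
def proj(cam,P):
    q=rot(cam["orientation"]).T@(np.array(P,float)-cam["position"]); q=np.array([q[0],-q[1],-q[2]])
    q=np.array(cam["mtx"])@(q/q[2]); return q[:2]
H=dict(motor_center=21,capacitor_center=24,relay_center=23,transformer_center=22,heatsink_center=22.5,spare_center=24,green_tray=0,orange_tray=0,carton_center=25,tape_center=22.5)
E
python3 - <<'E'
from h import *
o=get_obs(); print(o["ee_pos"],o["orientation"],rot(o["orientation"]).round(3).tolist(),o["width"],tip_reach)
for c in ("top","side"):
    m=camera_model(c); print(c,m)
    cv2.imwrite(f"pics/{c}0.png",get_image(c))
    for n,h in H.items():
        for d in tip_of(c,n)[:2]:
            print(n,np.round(d["at"],1),round(d["conf"],2),at_z(m,d["at"],h).round(1))
print(get_obs()["t"])
E
```

```text
[206.89190047 589.20509391 215.73638621] [-1.35107253 -0.95600738  0.95797234] [[0.331, -0.001, -0.943], [0.943, -0.001, 0.331], [-0.001, -1.0, 0.0]] 87.9222625460648 17.0
top {'mtx': array([[519.1863819 ,   0.        , 321.51298499],
       [  0.        , 519.1863819 , 227.64756997],
       [  0.        ,   0.        ,   1.        ]]), 'position': array([ 497.14264142,   13.9881378 , 1014.86340369]), 'orientation': array([ 0.10501121, -0.13804962, -1.59118094])}
motor_center [259.4 325. ] 0.65 [469.  112.5  21. ]
capacitor_center [369.3 326.1] 0.78 [461.7 -93.9  24. ]
relay_center [267.7 240. ] 0.61 [629.4  95.3  23. ]
transformer_center [316.3 245.7] 0.95 [616.4   2.1  22. ]
heatsink_center [320.1 309.2] 0.5 [495.5  -2.2  22.5]
spare_center [368.1 240.6] 0.87 [623.7 -98.   24. ]
spare_center [178.5 299.8] 0.67 [519.7 263.7  24. ]
green_tray [475.7 279.3] 0.72 [ 545.5 -308.9    0. ]
green_tray [172.7 300.9] 0.68 [518.4 280.8   0. ]
orange_tray [174.6 298.4] 0.65 [523.1 277.3   0. ]
carton_center [388.1 160.7] 0.63 [ 781.6 -143.6   25. ]
tape_center [270.  160.3] 0.8 [787.8  89.3  22
[... 351 characters left out ...]

motor_center [450.7 280.5] 0.57 [ 790.7 -151.4   21. ]
capacitor_center [270.7 325.5] 0.77 [ 461.5 -101.2   24. ]
relay_center [315.4 219.9] 0.78 [633.2  89.9  23. ]
relay_center [233.  241.7] 0.24 [465.1 105.2  23. ]
transformer_center [324.9 256.4] 0.95 [609.4  -3.3  22. ]
heatsink_center [269.7 274.2] 0.55 [500.1   1.6  22.5]
spare_center [355.6 288.7] 0.62 [625.6 -95.4  24. ]
green_tray [373.2 418.8] 0.57 [ 544.9 -305.6    0. ]
green_tray [359.6 288.4] 0.24 [641.9 -83.1   0. ]
orange_tray [233.7 189.4] 0.9 [519.7 271.4   0. ]
carton_center [449.  280.4] 0.97 [ 785.6 -152.    25. ]
carton_center [359.2 287.4] 0.69 [632.3 -96.3  25. ]
tape_center [380.5 195.3] 0.67 [787.6  96.7  22.5]
1.1
```

```bash
python3 - <<'E'
import cv2
a=cv2.imread("pics/top0.png"); cv2.imwrite("pics/top0c.png",cv2.resize(a[120:400,120:540],None,fx=1.9,fy=1.9,interpolation=cv2.INTER_CUBIC))
E
```

```text
(no output)
```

View pics/top0c.png

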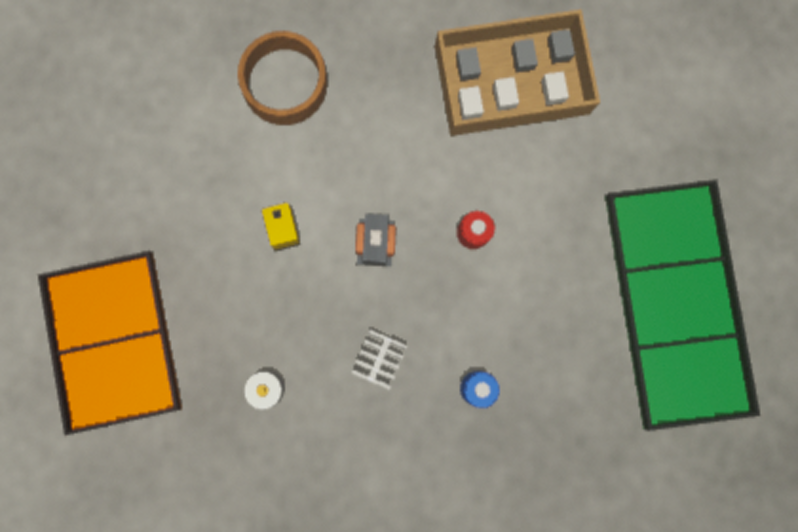

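View pics/side0.png

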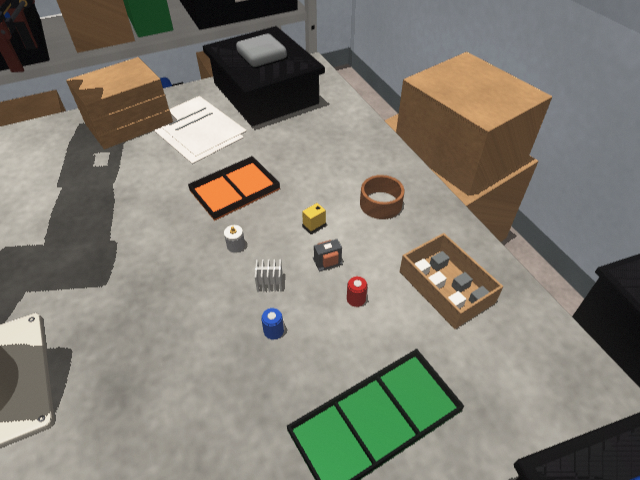

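The top view shows orange tray left, green tray right, and the six parts as listed. In crop pixels: motor (263,390), blue (482,390), relay (281,226), transformer (376,240), heat sink (380,357), red (477,229). I'll measure the orientations next.

```bash
python3 - <<'E'
from h import *
a=cv2.imread("pics/top0.png"); m=camera_model("top")
hsv=cv2.cvtColor(a,cv2.COLOR_BGR2HSV)
def rect(mask,z,name):
    mask=mask.astype(np.uint8); n,l,s,c=cv2.connectedComponentsWithStats(mask)
    for i in range(1,n):
        if s[i,4]<60: continue
        pts=np.argwhere(l==i)[:,::-1]
        w=np.array([at_z(m,p,z)[:2] for p in pts.astype(float)])
        r=cv2.minAreaRect(w.astype(np.float32)); print(name,s[i,4],np.round(r[0],1),np.round(r[1],1),"ang",round(r[2],1),"centroid",w.mean(0).round(1))
h,s,v=[hsv[...,i].astype(int) for i in range(3)]
rect((h>20)&(h<32)&(s>150)&(v>140),46,"relaytop")
rect((h>100)&(h<125)&(s>120)&(v>60),36,"blue")
rect((h>50)&(h<80)&(s>120),4,"green")
rect((h>8)&(h<20)&(s>180)&(v>150),4,"orange")
for n,z in (("transformer_center",44),("heatsink_center",45),("motor_center",42),("capacitor_center",48),("relay_center",46)):
    get_image
    d=silhouettes("top",n)
    if d: print(d[0]["conf"]); rect(d[0]["pixels"],z,n)
x,y=316,245
p=[a[215:275,285:345],a[280:340,290:350]]
cv2.imwrite("pics/th.png",cv2.resize(np.hstack(p),None,fx=6.5,fy=6.5,interpolation=cv2.INTER_CUBIC))
E
```

```text
relaytop 283 [630.6  95. ] [38.8 26.8] ang 13.2 centroid [630.1  94.9]
relaytop 275 [ 457.2 -583.4] [34.1 34. ] ang 35.2 centroid [ 458.1 -581.1]
blue 1569 [ 771.8 -612.9] [ 50.  126.4] ang 83.1 centroid [ 770.3 -613.4]
blue 218 [465.  -98.6] [35.4 31.1] ang 88.5 centroid [465. -98.]
green 1949 [ 624.2 -304.2] [ 75.7 102.2] ang 5.9 centroid [ 624.1 -304. ]
green 2035 [ 545.5 -312.5] [ 76.5 102.1] ang 6.2 centroid [ 545.4 -312.4]
green 2080 [ 466.9 -320.6] [ 75.8 101.8] ang 5.9 centroid [ 466.9 -320.5]
orange 2038 [559.3 278.1] [ 74.4 101.5] ang 10.8 centroid [559.1 278. ]
orange 2122 [481.6 263. ] [ 75.1 101.6] ang 11.1 centroid [481.6 263.1]
0.9
transformer_center 543 [614.1  -0.9] [41.5 51.2] ang 88.6 centroid [6.134e+02 1.000e-01]
0.76
heatsink_center 263 [498.4   1.8] [34.7 47.1] ang 64.0 centroid [500.5   0.6]
0.67
motor_center 312 [469.7 111.2] [36.8 32.5] ang 88.5 centroid [470.2 111.3]
0.61
capacitor_center 323 [465.4 -96.3] [36.9 34.3] ang 88.5 centroid [465.9 -96.5]
0.86
relay_center 405 [629.3  94.5] [46.7 33. ] ang 14.8 centroid [629.5  94.6]
```

View pics/th.png

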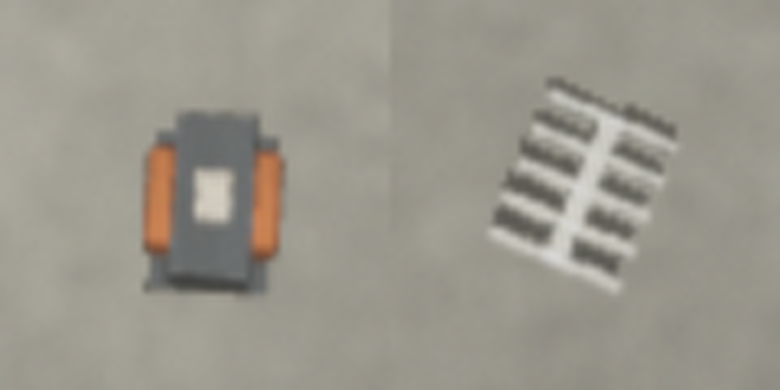

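Left panel: transformer with its core's long side nearly vertical in the image, i.e. own x close to world x, and copper on the sides. Right panel: heat sink with fins running from (548,92) to (675,145), stacked towards (490,235). Tray positions and angles match the given sizes: 79 mm spacing, green yaw 5.9°, orange yaw 11°. I'm moving above the motor now, with the jaws along the green tray's y.

Request:
arm_command(targets=[[0,0,0,-0.11],[0,0,0,-0.11],[0,0,0,-0.11],[0,0,0,-0.11],[-15,2,-7,0],[-32,5,-13.5,0],[-32,5,-13.5,0],[-32,5,-13.5,0],[-32,5,-13.5,0],[-32,5,-13.5,0],[-32,5,-13.5,0],[-32,5,-13.5,0],[-32,5,-13.5,0],[-32,5,-13.5,0],[-32,5,-13.5,0],[-32,5,-13.5,0],[-32,5,-13.5,0],[-32,5,-13.5,0],[-32,5,-13.5,0],[-32,5,-13.5,0]], gripper=100)

```text
t: 3.02
ee_pos: [466.8, 117.0, 139.5]
orientation: [-1.159, -1.285, 1.284]
ft_force: [1.0, -0.2, -0.2]
width: 87.9
```

```bash
cat >> h.py <<'E'
def to(P,yaw):
    """turn (rad) then tool shift to reach world P with jaw yaw deg"""
    o=get_obs(); Rm=rot(o["orientation"]); cur=np.degrees(np.arctan2(Rm[1,0],Rm[0,0]))
    t=(cur-yaw+180)%360-180; y=np.radians(yaw)
    d=np.array(P)-o["ee_pos"]; X=np.array([np.cos(y),np.sin(y),0]); Z=np.array([-X[1],X[0],0])
    print(f"t {o['t']:.2f} yaw {cur:.2f} turn {np.radians(t):.3f} shift x {d@X:.1f} y {-d[2]:.1f} z {d@Z:.1f}", "ft",np.round(o["ft_force"],1),"w",round(o["width"],1))
def wrist(fn,names):
    m=camera_model("wrist"); im=get_image("wrist"); cv2.imwrite(f"pics/{fn}.png",im)
    for n in names:
        for d in tip_of("wrist",n)[:2]: print(n,np.round(d["at"],1),round(d["conf"],2),at_z(m,d["at"],H[n]).round(1))
    return m,im
E
python3 - <<'E'
from h import *
m,im=wrist("w1",["motor_center","heatsink_center"])
print(m["position"],get_obs()["ee_pos"])
to([470,111,26],95.9)
E
```

```text
motor_center [321.6 230.3] 0.59 [465.3 114.4  21. ]
heatsink_center [162.9 255. ] 0.65 [495.8  -1.4  22.5]
[396.59965288 109.0195729  307.18896128] [466.89922276 116.78606951 139.26553819]
t 3.17 yaw 95.62 turn -0.005 shift x -6.1 y 113.3 z -2.5 ft [-0.9  0.3 -0.7] w 87.9
```

View pics/w1.png

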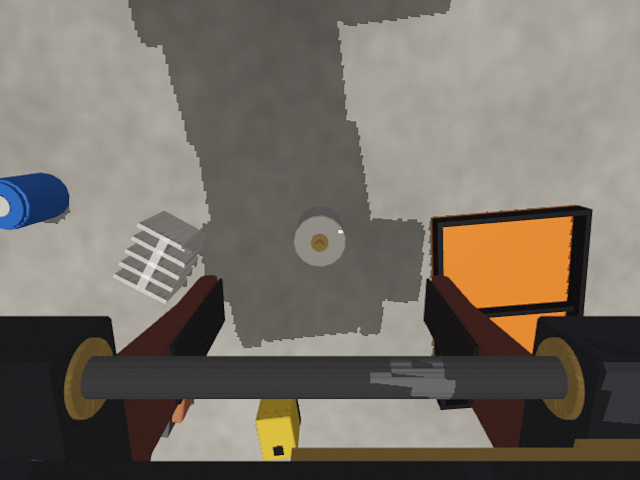

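The motor's white cap is centred at (320,241), between the fingers (inner edges about 222 and 426). I'll fix its axis from the cap at z=42 and the shaft.

```bash
python3 - <<'E'
from h import *
m=camera_model("wrist"); im=cv2.imread("pics/w1.png").astype(int)
v=im.min(2); sub=np.zeros(v.shape,np.uint8); sub[200:275,290:350]=v[200:275,290:350]>135
n,l,s,c=cv2.connectedComponentsWithStats(sub); i=1+s[1:,4].argmax(); p=cv2.convexHull(np.argwhere(l==i)[:,::-1].astype(np.int32))
w=np.array([at_z(m,q[0],42)[:2] for q in p.astype(float)]); print(s[i],cv2.minEnclosingCircle(w.astype(np.float32)))
print(at_z(m,(320,242),54),at_z(m,(320,241),42), proj(m,[470,111,42]))
E
```

```text
[338 230   6   4  21] ((459.78985595703125, 126.50062561035156), 1.8871668577194214)
[465.30377707 113.23012435  54.        ] [467.84509129 113.35844824  42.        ] [316.28899385 243.68519763]
```

Request:
arm_command(targets=[[-5,10,-1.6,-0.005],[0,20,0,0],[0,25,0,0],[0,25,0,0],[0,18,0,0],[0,10,0,0],[0,5,0,0],[0,0,0,0]])

```text
t: 3.83
ee_pos: [467.3, 114.3, 25.6]
orientation: [-1.155, -1.287, 1.29]
ft_force: [0.0, -0.2, 0.2]
width: 87.7
```

Request:
arm_command(targets=[[0,0,0,0],[0,0,0,0],[0,0,0,0],[0,0,0,0],[0,0,0,0],[0,0,0,0],[0,0,0,0],[0,0,0,0],[0,0,0,0],[0,0,0,0]], gripper=0)

```text
t: 4.67
ee_pos: [468.2, 113.8, 26.5]
orientation: [-1.157, -1.288, 1.288]
ft_force: [0.1, -0.2, 1.9]
width: 35.0
```

Request:
arm_command(targets=[[0,-5,0,0],[0,-15,0,0],[0,-25,0,0],[0,-30,0,0],[0,-20,0,0],[-12,0,1.3,0],[-25,0,2.6,0],[-35,0,3.7,0],[-35,0,3.7,0],[-35,0,3.7,0],[-35,0,3.7,0],[-35,0,3.7,0],[-35,0,3.7,0],[-35,0,3.7,0],[-35,0,3.7,0],[-35,0,3.7,0],[-35,0,3.7,0],[-27,0,3,0],[-18,0,2,0],[0,0,0,0]])

```text
t: 6.33
ee_pos: [467.8, -324.3, 120.4]
orientation: [-1.159, -1.285, 1.286]
ft_force: [1.2, -0.4, -1.5]
width: 34.9
```

```bash
python3 - <<'E'
from h import *
to([467,-320.5,30],95.9)
m,im=wrist("w2",[])
# green floor seen from wrist
hsv=cv2.cvtColor(im,cv2.COLOR_BGR2HSV); g=((hsv[...,0]>50)&(hsv[...,0]<80)&(hsv[...,1]>100)).astype(np.uint8)
for P in ([466.9,-320.6,4],[545.5,-312.5,4],[624.2,-304.2,4]):
    c=[proj(m,np.array(P)+R.from_euler('z',5.95,degrees=True).apply([a*37.5,b*52.5,0])) for a,b in ((1,1),(1,-1),(-1,-1),(-1,1))]
    cv2.polylines(im,[np.int32(np.round(c))],True,(0,0,255),1)
cv2.imwrite("pics/w2.png",im); to([467,-320.5,30],95.9)
E
```

```text
t 6.33 yaw 95.96 turn 0.001 shift x 3.9 y 90.4 z 0.4 ft [ 1.2 -0.4 -1.5] w 34.9
t 6.38 yaw 95.98 turn 0.001 shift x 1.7 y 90.2 z 0.2 ft [ 0.4  0.5 -2.8] w 35.0
```

View pics/w2.png

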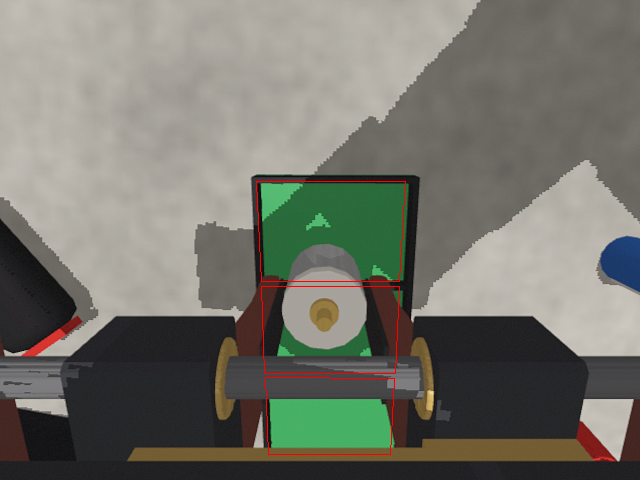

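Overlay of the planned tray outline agrees with the picture within about 3 px, and the motor is held upright at (324,300). Lowering now.

Request:
arm_command(targets=[[1.5,10,0,0],[0,20,0,0],[0,20,0,0],[0,15,0,0],[0,10,0,0],[0,6,0,0],[0,4,0,0],[0,2,0,0],[0,1,0,0],[0,0,0,0],[0,0,0,0]])

```text
t: 7.3
ee_pos: [468.9, -319.4, 34.1]
orientation: [-1.158, -1.288, 1.288]
ft_force: [-0.8, 0.0, -2.0]
width: 35.1
```

Request:
arm_command(targets=[[0,1,0,0],[0,1,0,0],[0,0,0,0],[0,0,0,0]])

```text
t: 7.63
ee_pos: [468.5, -319.2, 31.5]
orientation: [-1.157, -1.288, 1.288]
ft_force: [-0.3, -0.1, -1.7]
width: 35.0
```

Request:
arm_command(targets=[[0,0.7,0,0],[0,0.7,0,0],[0,0,0,0],[0,0,0,0]])

```text
t: 7.97
ee_pos: [468.7, -319.2, 30.5]
orientation: [-1.157, -1.288, 1.288]
ft_force: [-1.8, 0.7, 4.9]
width: 34.7
```

Request:
arm_command(targets=[[0,0,0,0],[0,0,0,0],[0,0,0,0],[0,0,0,0],[0,-8,0,0],[0,-20,0,0],[0,-35,0,0],[0,-35,0,0],[0,-12,0,0]], gripper=53)

```text
t: 8.72
ee_pos: [470.5, -320.5, 144.9]
orientation: [-1.163, -1.29, 1.288]
ft_force: [1.3, -0.4, 0.8]
width: 46.6
```

Request:
arm_command(targets=[[15,0,-1.2,0],[30,0,-2.5,0],[37,0,-3,0],[37,0,-3,0],[37,0,-3,0],[35,0,-3,0],[20,0,-1.6,0],[10,0,-1,0],[0,0,0,0],[0,0,0,0]], gripper=100)

```text
t: 9.55
ee_pos: [462.7, -97.2, 139.5]
orientation: [-1.155, -1.288, 1.289]
ft_force: [0.3, 0.3, -0.1]
width: 87.7
```

```bash
python3 - <<'E'
from h import *
m,im=wrist("w3",["capacitor_center","motor_center"])
hsv=cv2.cvtColor(im,cv2.COLOR_BGR2HSV); b=((hsv[...,0]>100)&(hsv[...,0]<128)&(hsv[...,1]>110)).astype(np.uint8); b[330:]=0
n,l,s,c=cv2.connectedComponentsWithStats(b); i=1+s[1:,4].argmax(); print(s[i],c[i])
for z in (0,48):
    P=[464,-97,z]; q=np.array([proj(m,np.array(P)+17.5*np.array([np.cos(t),np.sin(t),0])) for t in np.linspace(0,6.3,30)])
    cv2.polylines(im,[np.int32(q.round())],True,(0,255,255),1)
cv2.imwrite("pics/w3.png",im); to([464,-97,29],95.9)
E
```

```text
capacitor_center [320.5 235.4] 0.69 [ 464.2 -100.3   24. ]
motor_center [ 15.4 208.3] 0.6 [ 468.9 -322.6   21. ]
[ 298  207   50   59 1961] [322.26619072 235.35339113]
t 9.70 yaw 96.07 turn 0.003 shift x 1.4 y 110.8 z -1.0 ft [-0.9  0.5 -0.7] w 87.8
```

View pics/w3.png

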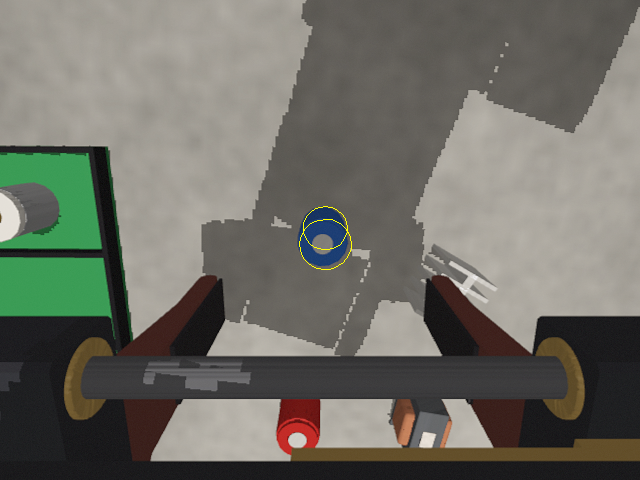

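The capacitor fits the drawn outline within 2 px, centred between the fingers at (323,243). The motor stands upright in its compartment at far left.

Request:
arm_command(targets=[[0,10,-1,0],[0,25,0,0],[0,30,0,0],[0,25,0,0],[0,14,0,0],[0,7,0,0],[0,0,0,0],[0,0,0,0]])

```text
t: 10.37
ee_pos: [464.1, -97.8, 28.9]
orientation: [-1.157, -1.287, 1.287]
ft_force: [0.2, 0.7, -0.2]
width: 88.0
```

Request:
arm_command(targets=[[0,0,0,0],[0,0,0,0],[0,0,0,0],[0,0,0,0],[0,0,0,0],[0,0,0,0],[0,0,0,0],[0,0,0,0],[0,0,0,0],[0,0,0,0]], gripper=0)

```text
t: 11.2
ee_pos: [464.1, -97.3, 29.1]
orientation: [-1.157, -1.288, 1.288]
ft_force: [-0.3, -0.5, 1.0]
width: 34.0
```

```bash
python3 -c "
from h import *
to([545.5,-312.4,115],95.9)"
```

```text
t 11.20 yaw 96.14 turn 0.004 shift x -222.3 y -85.9 z -58.8 ft [-0.3 -0.5  1. ] w 34.0
```

Request:
arm_command(targets=[[0,-6,0,0],[0,-20,0,0],[0,-30,0,0],[0,-30,0,0],[-15,0,-4,0],[-30,0,-8,0],[-36,0,-9.5,0],[-36,0,-9.5,0],[-36,0,-9.5,0],[-36,0,-9.5,0],[-22,0,-6,0],[-11,0,-3,0],[0,10,0,0],[0,20,0,0],[0,20,0,0],[0,14,0,0],[0,8,0,0],[0,4,0,0],[0,2,0,0],[0,0,0,0]])

```text
t: 12.87
ee_pos: [546.6, -311.4, 37.2]
orientation: [-1.156, -1.288, 1.288]
ft_force: [-0.6, -0.1, -0.5]
width: 33.9
```

Request:
arm_command(targets=[[0,0,0,0],[0,0,0,0],[0,0,0,0]])

```text
t: 13.12
ee_pos: [547.0, -312.0, 37.9]
orientation: [-1.158, -1.288, 1.288]
ft_force: [-0.2, 0.5, -0.3]
width: 34.0
```

Request:
arm_command(targets=[[0,1.5,0,0],[0,1,0,0],[0,0.7,0,0],[0,0,0,0],[0,0,0,0]])

```text
t: 13.53
ee_pos: [546.4, -311.7, 33.8]
orientation: [-1.156, -1.288, 1.288]
ft_force: [-0.3, -0.8, -0.9]
width: 34.1
```

Request:
arm_command(targets=[[0,0.7,0,0],[0,0,0,0],[0,0,0,0]])

```text
t: 13.78
ee_pos: [546.5, -311.8, 33.2]
orientation: [-1.157, -1.288, 1.288]
ft_force: [-0.4, 0.1, -1.2]
width: 34.1
```

Request:
arm_command(targets=[[0,0.7,0,0],[0,0,0,0],[0,0,0,0]])

```text
t: 14.03
ee_pos: [546.7, -311.8, 33.1]
orientation: [-1.157, -1.288, 1.288]
ft_force: [-1.5, 0.7, 6.3]
width: 34.2
```

Request:
arm_command(targets=[[0,0,0,0],[0,0,0,0],[0,0,0,0],[0,0,0,0],[0,-8,0,0],[0,-20,0,0],[0,-35,0,0],[0,-35,0,0],[0,-12,0,0]], gripper=53)

```text
t: 14.78
ee_pos: [548.7, -313.0, 147.8]
orientation: [-1.163, -1.29, 1.288]
ft_force: [0.8, 0.1, -0.4]
width: 46.5
```

Request:
arm_command(targets=[[15,0,-4.8,0],[30,0,-9.5,0],[37,0,-11.7,0],[37,0,-11.7,0],[37,0,-11.7,0],[37,0,-11.7,0],[37,0,-11.7,0],[37,0,-11.7,0],[37,0,-11.7,0],[37,0,-11.7,0],[30,0,-9.5,0],[17,0,-5.4,0],[8,0,-2.6,0],[0,0,0,-0.065],[0,0,0,-0.06],[0,0,0,0],[0,0,0,0]], gripper=100)

```text
t: 16.2
ee_pos: [627.9, 95.1, 141.5]
orientation: [-1.09, -1.375, 1.378]
ft_force: [-0.7, -0.2, -0.2]
width: 88.1
```

```bash
python3 - <<'E'
from h import *
m,im=wrist("w4",["relay_center","capacitor_center"])
for z in (0,46):
    q=np.array([proj(m,np.array([630,95,z])+R.from_euler('z',13.2,degrees=True).apply([a*20,b*14,0])) for a,b in ((1,1),(1,-1),(-1,-1),(-1,1))])
    cv2.polylines(im,[np.int32(q.round())],True,(255,0,0),1)
cv2.imwrite("pics/w4.png",im); to([630,95,28],103.2)
E
```

```text
relay_center [323.7 238.7] 0.83 [632.2  95.3  23. ]
capacitor_center [227.7   7.6] 0.57 [4.97e+02 4.00e-01 2.40e+01]
t 16.35 yaw 103.19 turn -0.000 shift x -0.3 y 114.1 z -1.5 ft [ 0.5 -0.2  0.5] w 87.5
```

View pics/w4.png

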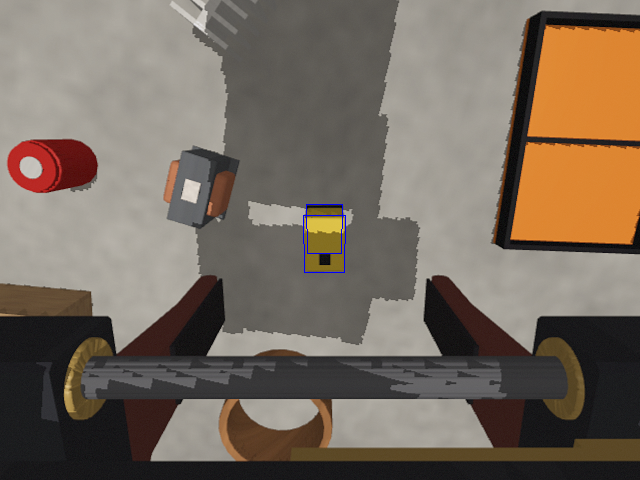

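The relay outline at (324,240) fits position and yaw. Descending.

Request:
arm_command(targets=[[0,10,-1.5,0],[0,25,0,0],[0,31,0,0],[0,25,0,0],[0,15,0,0],[0,8,0,0],[0,0,0,0],[0,0,0,0]])

```text
t: 17.02
ee_pos: [630.7, 95.7, 28.7]
orientation: [-1.091, -1.378, 1.378]
ft_force: [-0.3, -0.0, 0.8]
width: 87.8
```

Request:
arm_command(targets=[[0,0,0,0],[0,0,0,0],[0,0,0,0],[0,0,0,0],[0,0,0,0],[0,0,0,0],[0,0,0,0],[0,0,0,0],[0,0,0,0],[0,0,0,0],[0,0,0,0]], gripper=0)

```text
t: 17.93
ee_pos: [630.2, 95.8, 28.4]
orientation: [-1.09, -1.378, 1.378]
ft_force: [0.0, -0.3, 0.3]
width: 28.0
```

```bash
python3 -c "
from h import *
to([624.2,-304.2,118],103.2)"
```

```text
t 17.93 yaw 103.31 turn 0.002 shift x -388.0 y -89.6 z 97.2 ft [ 0.  -0.3  0.3] w 28.0
```

Request:
arm_command(targets=[[0,-6,0,0],[0,-20,0,0],[0,-32,0,0],[0,-32,0,0],[-15,0,3.7,0],[-30,0,7.5,0],[-36,0,9,0],[-36,0,9,0],[-36,0,9,0],[-36,0,9,0],[-36,0,9,0],[-36,0,9,0],[-36,0,9,0],[-36,0,9,0],[-30,0,7.5,0],[-17,0,4.3,0],[-8,0,2.2,0],[0,0,0,0.065],[0,0,0,0.062],[0,0,0,0]])

```text
t: 19.6
ee_pos: [624.7, -303.1, 118.1]
orientation: [-1.157, -1.285, 1.285]
ft_force: [0.4, 0.1, -0.1]
width: 27.9
```

```bash
python3 -c "
from h import *
to([624.2,-304.2,36],95.95)"
```

```text
t 19.60 yaw 95.93 turn -0.000 shift x -1.1 y 82.1 z 0.6 ft [ 0.4  0.1 -0.1] w 27.9
```

Request:
arm_command(targets=[[-1,10,0,0],[0,20,0,0],[0,20,0,0],[0,15,0,0],[0,10,0,0],[0,5,0,0],[0,3,0,0],[0,1,0,0],[0,0,0,0],[0,0,0,0]])

```text
t: 20.43
ee_pos: [625.6, -305.5, 35.3]
orientation: [-1.159, -1.287, 1.286]
ft_force: [0.2, 0.5, -1.3]
width: 27.9
```

Request:
arm_command(targets=[[0,0.7,0,0],[0,0,0,0],[0,0,0,0]])

```text
t: 20.68
ee_pos: [625.3, -305.4, 34.2]
orientation: [-1.158, -1.287, 1.286]
ft_force: [0.7, -0.4, -0.3]
width: 27.6
```

Request:
arm_command(targets=[[0,0.6,0,0],[0,0,0,0],[0,0,0,0]])

```text
t: 20.93
ee_pos: [625.0, -305.2, 33.2]
orientation: [-1.158, -1.286, 1.286]
ft_force: [-0.2, 0.0, -0.7]
width: 27.8
```

Request:
arm_command(targets=[[0,0.6,0,0],[0,0,0,0],[0,0,0,0]])

```text
t: 21.18
ee_pos: [625.0, -305.2, 32.5]
orientation: [-1.157, -1.286, 1.286]
ft_force: [-0.0, -0.3, 0.0]
width: 27.7
```

Request:
arm_command(targets=[[0,0.5,0,0],[0,0,0,0],[0,0,0,0]])

```text
t: 21.43
ee_pos: [625.1, -305.2, 32.4]
orientation: [-1.158, -1.286, 1.286]
ft_force: [-1.5, 0.6, 4.3]
width: 27.5
```

Request:
arm_command(targets=[[0,0,0,0],[0,0,0,0],[0,0,0,0],[0,0,0,0],[0,-8,0,0],[0,-20,0,0],[0,-35,0,0],[0,-35,0,0],[0,-12,0,0],[15,0,-1,0],[30,0,-2,0],[37,0,-2.5,0],[37,0,-2.5,0],[37,0,-2.5,0],[37,0,-2.5,0],[37,0,-2.5,0],[37,0,-2.5,0],[25,0,-2,0],[12,0,-1,0]], gripper=46)

```text
t: 23.02
ee_pos: [611.9, 3.3, 140.3]
orientation: [-1.153, -1.286, 1.289]
ft_force: [0.0, 0.2, 0.2]
width: 40.4
```

Request:
arm_command(targets=[[0,0,0,0.12],[0,0,0,0.12],[0,0,0,0.12],[0,0,0,0.12],[0,0,0,0.12],[0,0,0,0.12],[0,0,0,0.12],[0,0,0,0.12],[0,0,0,0.12],[0,0,0,0.12],[0,0,0,0.12],[0,0,0,0.12],[0,0,0,0.12],[0,0,0,0.1],[0,0,0,0],[0,0,0,0]], gripper=100)

```text
t: 24.35
ee_pos: [613.2, -0.9, 141.1]
orientation: [-1.571, -0.013, 0.016]
ft_force: [0.1, 0.1, -0.1]
width: 88.0
```

```bash
python3 - <<'E'
from h import *
t=get_image("top"); g=t[190:350,430:550]; mt=camera_model("top")
for n in ("motor_center","capacitor_center","relay_center"):
    print([(np.round(d["at"],1).tolist(),round(d["conf"],2),at_z(mt,d["at"],H[n]+4).round(1).tolist()) for d in tip_of("top",n)[:2]])
m,im=wrist("w5",["transformer_center"])
yaws={0:(0,255,255),3:(0,255,0)}
for yw,cl in yaws.items():
    q=np.array([proj(m,np.array([614,0,44])+R.from_euler('z',yw,degrees=True).apply([a*24,b*12,0])) for a,b in ((1,1),(1,-1),(-1,-1),(-1,1))])
    cv2.polylines(im,[np.int32(q.round())],True,cl,1)
x,y=np.int32(proj(m,[614,0,22])); c=cv2.resize(im[y-75:y+75,x-75:x+75],(480,480),interpolation=cv2.INTER_NEAREST)
cv2.imwrite("pics/w5.png",np.hstack([c,cv2.resize(g,(320,480))[:, :320]])); print(x,y)
to([614,0,24],0)
E
```

```text
[([489.6, 318.0], 0.93, [470.9, -322.1, 25.0])]
[([477.2, 279.5], 0.6, [543.7, -302.8, 28.0])]
[([475.7, 238.6], 0.79, [622.4, -305.9, 27.0])]
transformer_center [325.7 229.1] 0.55 [614.5   0.   22. ]
transformer_center [165.1 224. ] 0.24 [495.9   1.8  22. ]
325 229
t 24.65 yaw 0.98 turn 0.017 shift x 0.0 y 118.0 z 0.7 ft [ 0.5 -0.2  0.4] w 87.7
```

View pics/w5.png

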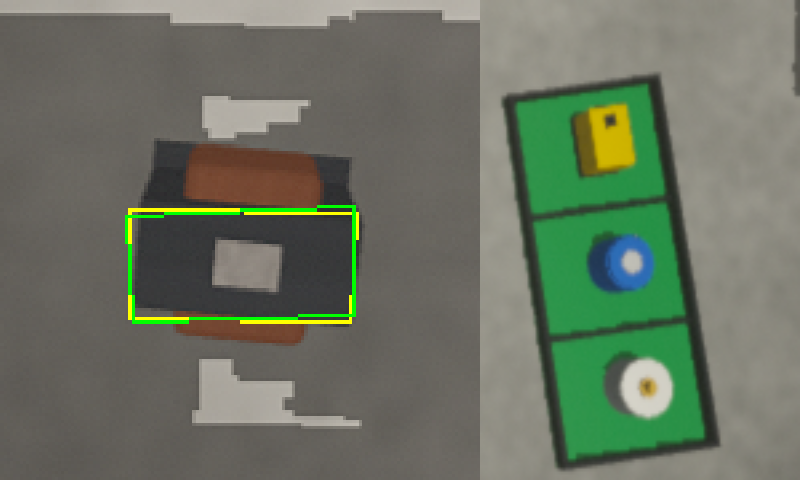

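Green kit: all three parts stand upright, one per compartment. The transformer's position matches, and its edges slope about 4.5° clockwise, so its yaw is about −4.5°. The next move turns to that and descends.

Request:
arm_command(targets=[[0,0,0,0.096],[0.8,10,0.5,0],[0,25,0,0],[0,31,0,0],[0,25,0,0],[0,16,0,0],[0,8,0,0],[0,0,0,0],[0,0,0,0]])

```text
t: 25.4
ee_pos: [614.9, -0.2, 26.9]
orientation: [-1.57, 0.062, -0.062]
ft_force: [0.3, -0.3, -0.2]
width: 87.8
```

Request:
arm_command(targets=[[0,0,0,0],[0,0,0,0],[0,0,0,0],[0,0,0,0],[0,0,0,0],[0,0,0,0],[0,0,0,0],[0,0,0,0]], gripper=0)

```text
t: 26.07
ee_pos: [615.1, -0.3, 27.4]
orientation: [-1.57, 0.062, -0.063]
ft_force: [-0.0, 0.6, 2.4]
width: 47.6
```

```bash
python3 -c "
from h import *
to([559.3,278.1,118],101);to([559.3,278.1,118],-4.5)"
```

```text
t 26.07 yaw -4.58 turn -1.843 shift x 283.9 y -90.6 z 1.7 ft [-0.   0.6  2.4] w 47.6
t 26.07 yaw -4.58 turn -0.001 shift x -77.5 y -90.6 z 273.1 ft [-0.   0.6  2.4] w 47.6
```

Request:
arm_command(targets=[[0,-5,0,0],[0,-15,0,0],[0,-30,0,0],[0,-30,0,0],[0,-11,0,0]])

```text
t: 26.48
ee_pos: [616.4, -0.3, 121.5]
orientation: [-1.57, 0.06, -0.066]
ft_force: [1.0, 0.4, -2.8]
width: 47.6
```

Request:
arm_command(targets=[[0,0,0,-0.06],[0,0,0,-0.11],[0,0,0,-0.12],[0,0,0,-0.12],[0,0,0,-0.12],[0,0,0,-0.12],[0,0,0,-0.12],[0,0,0,-0.12],[0,0,0,-0.12],[0,0,0,-0.12],[0,0,0,-0.12],[0,0,0,-0.12],[0,0,0,-0.12],[0,0,0,-0.12],[0,0,0,-0.11],[0,0,0,-0.08],[0,0,0,-0.043],[0,0,0,0]])

```text
t: 27.98
ee_pos: [614.1, -0.2, 117.1]
orientation: [-1.11, -1.349, 1.351]
ft_force: [-0.8, -0.3, -3.6]
width: 47.4
```

Request:
arm_command(targets=[[12,0,0.2,0],[24,0,0.2,0],[34,0,0.2,0],[36,0,0.2,0],[36,0,0.2,0],[36,0,0.2,0],[36,0,0.2,0],[34,0,0.2,0],[24,0,0.1,0],[12,0,0,0],[0,0,0,0],[0,0,0,0]])

```text
t: 28.98
ee_pos: [558.3, 278.6, 117.7]
orientation: [-1.112, -1.349, 1.351]
ft_force: [-0.3, -0.3, -2.3]
width: 47.7
```

```bash
python3 - <<'E'
from h import *
to([559.3,278.1,32],101)
m,im=wrist("w6",[])
for P in ([559.3,278.1,4],[481.6,263,4]):
    c=[proj(m,np.array(P)+R.from_euler('z',11,degrees=True).apply([a*37.5,b*52.5,0])) for a,b in ((1,1),(1,-1),(-1,-1),(-1,1))]
    cv2.polylines(im,[np.int32(np.round(c))],True,(255,0,0),1)
cv2.imwrite("pics/w6.png",im)
E
```

```text
t 28.98 yaw 101.07 turn 0.001 shift x -0.6 y 85.7 z -0.9 ft [-0.3 -0.3 -2.3] w 47.7
```

View pics/w6.png

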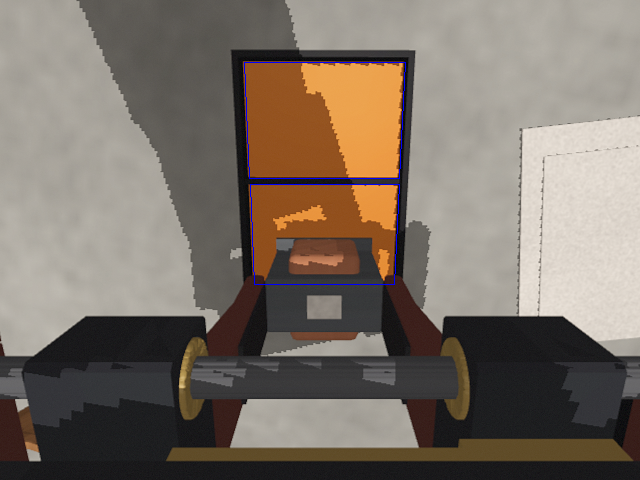

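The orange tray outline fits within 2–3 px, and the transformer is level between the fingers. Lowering.

Request:
arm_command(targets=[[-0.5,10,-0.8,0],[0,20,0,0],[0,20,0,0],[0,15,0,0],[0,10,0,0],[0,5,0,0],[0,3,0,0],[0,1.5,0,0],[0,0,0,0],[0,0,0,0]])

```text
t: 29.87
ee_pos: [560.4, 278.1, 34.3]
orientation: [-1.113, -1.35, 1.348]
ft_force: [-0.5, -0.5, -2.9]
width: 47.4
```

Request:
arm_command(targets=[[0,0.8,0,0],[0,0,0,0],[0,0,0,0]])

```text
t: 30.12
ee_pos: [560.0, 278.0, 33.2]
orientation: [-1.112, -1.35, 1.349]
ft_force: [0.4, 0.1, -3.0]
width: 47.7
```

Request:
arm_command(targets=[[0,0.6,0,0],[0,0,0,0],[0,0,0,0]])

```text
t: 30.37
ee_pos: [559.8, 277.9, 32.2]
orientation: [-1.112, -1.349, 1.349]
ft_force: [0.1, 0.1, -2.7]
width: 47.8
```

Request:
arm_command(targets=[[0,0.6,0,0],[0,0,0,0],[0,0,0,0]])

```text
t: 30.62
ee_pos: [559.8, 277.8, 31.5]
orientation: [-1.112, -1.349, 1.349]
ft_force: [-0.3, -0.4, -3.5]
width: 47.4
```

Request:
arm_command(targets=[[0,0.5,0,0],[0,0,0,0],[0,0,0,0]])

```text
t: 30.87
ee_pos: [559.8, 277.9, 31.4]
orientation: [-1.112, -1.349, 1.349]
ft_force: [-2.1, -0.9, 2.2]
width: 47.9
```

Request:
arm_command(targets=[[0,0,0,0],[0,0,0,0],[0,0,0,0],[0,0,0,0],[0,-8,0,0],[0,-20,0,0],[0,-35,0,0],[0,-35,0,0],[0,-12,0,0],[-15,0,6.5,0],[-28,0,12,0],[-35,0,15.2,0],[-35,0,15.2,0],[-35,0,15.2,0],[-35,0,15.2,0],[-34,0,14.7,0],[-28,0,12.2,0],[-15,0,6.5,0],[0,0,0,0]], gripper=66)

```text
t: 32.45
ee_pos: [496.4, -2.1, 139.9]
orientation: [-1.112, -1.344, 1.348]
ft_force: [0.2, 0.4, 0.2]
width: 57.8
```

Request:
arm_command(targets=[[0,0,0,0.121],[0,0,0,0.121],[0,0,0,0.121],[0,0,0,0.121],[0,0,0,0.121],[0,0,0,0.121],[0,0,0,0.121],[0,0,0,0.121],[0,0,0,0.121],[0,0,0,0.121],[0,0,0,0.121],[0,0,0,0.121],[0,0,0,0.121],[0,0,0,0.121],[0,0,0,0.121],[0,0,0,0.121],[0,0,0,0.121],[0,0,0,0.121],[0,0,0,0],[0,0,0,0]], gripper=100)

```text
t: 34.12
ee_pos: [498.2, 1.5, 140.4]
orientation: [-1.547, 0.323, -0.321]
ft_force: [0.4, 0.4, 0.9]
width: 88.1
```

```bash
python3 - <<'E'
from h import *
m,im=wrist("w7",["heatsink_center"])
for yw,cl in {-24:(0,255,255)}.items():
  for z in (0,45):
    q=np.array([proj(m,np.array([499,1,z])+R.from_euler('z',yw,degrees=True).apply([a*22.5,b*20,0])) for a,b in ((1,1),(1,-1),(-1,-1),(-1,1))])
    cv2.polylines(im,[np.int32(q.round())],True,cl,1)
x,y=np.int32(proj(m,[499,1,22])); cv2.imwrite("pics/w7.png",cv2.resize(im[y-75:y+75,x-75:x+75],(600,600),interpolation=cv2.INTER_NEAREST)); print(x,y)
to([499,1,26],-24)
E
```

```text
heatsink_center [326.4 231.8] 0.68 [ 4.992e+02 -1.000e-01  2.250e+01]
325 230
t 34.22 yaw -23.57 turn 0.008 shift x 0.6 y 114.7 z -0.1 ft [-0.2  0.2 -0.2] w 87.6
```

View pics/w7.png

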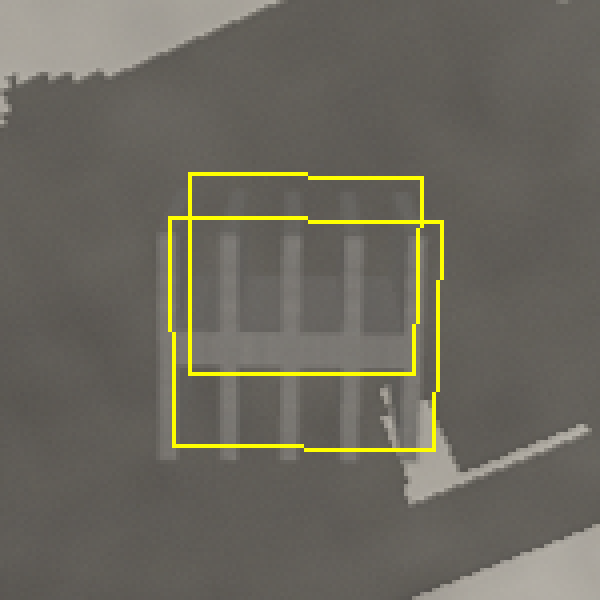

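The fins are vertical in the image, so the yaw is right to about 1°. The heat sink's centre lies about 13 crop px left of and 13 below the outline, roughly 2.2 mm each way in the tool frame. I'll correct for that and descend.

Request:
arm_command(targets=[[-1.6,10,-2.3,0.004],[0,25,0,0],[0,31,0,0],[0,25,0,0],[0,15,0,0],[0,7,0,0],[0,0,0,0],[0,0,0,0]])

```text
t: 34.88
ee_pos: [496.3, -0.4, 27.9]
orientation: [-1.546, 0.329, -0.328]
ft_force: [0.3, 0.2, -0.1]
width: 87.5
```

Request:
arm_command(targets=[[0,0,0,0],[0,0,0,0],[0,0,0,0],[0,0,0,0],[0,0,0,0],[0,0,0,0],[0,0,0,0],[0,0,0,0]], gripper=0)

```text
t: 35.55
ee_pos: [496.6, -0.3, 28.2]
orientation: [-1.546, 0.329, -0.329]
ft_force: [-1.1, 0.1, 3.0]
width: 44.6
```

Request:
arm_command(targets=[[0,-5,0,0],[0,-15,0,0],[0,-30,0,0],[0,-30,0,0],[0,-11,0,0],[0,0,0,0],[0,0,0,0]])

```text
t: 36.13
ee_pos: [496.5, -0.3, 119.1]
orientation: [-1.546, 0.328, -0.329]
ft_force: [0.0, -0.1, -1.7]
width: 45.0
```

```bash
python3 -c "
from h import *
to([481.6,263,32],101)"
```

```text
t 36.13 yaw -24.01 turn -2.182 shift x 261.4 y 87.1 z -35.6 ft [ 0.  -0.1 -1.7] w 45.0
```

Request:
arm_command(targets=[[0,0,0,-0.062],[0,0,0,-0.12],[0,0,0,-0.12],[0,0,0,-0.12],[0,0,0,-0.12],[0,0,0,-0.12],[0,0,0,-0.12],[0,0,0,-0.12],[0,0,0,-0.12],[0,0,0,-0.12],[0,0,0,-0.12],[0,0,0,-0.12],[0,0,0,-0.12],[0,0,0,-0.12],[0,0,0,-0.12],[0,0,0,-0.12],[0,0,0,-0.12],[0,0,0,-0.12],[0,0,0,-0.08],[0,0,0,0]])

```text
t: 37.8
ee_pos: [495.1, -0.3, 117.0]
orientation: [-1.108, -1.349, 1.353]
ft_force: [0.4, 1.0, -1.7]
width: 44.7
```

Request:
arm_command(targets=[[12,0,-1.5,0],[24,0,-3,0],[34,0,-4.7,0],[34,0,-4.7,0],[34,0,-4.7,0],[34,0,-4.7,0],[32,0,-4.3,0],[28,0,-4,0],[18,0,-2.5,0],[11,0,-1.5,0],[0,0,0,0],[0,0,0,0]])

```text
t: 38.8
ee_pos: [480.8, 262.7, 118.4]
orientation: [-1.112, -1.348, 1.351]
ft_force: [-0.1, -0.1, -1.5]
width: 44.9
```

```bash
python3 -c "
from h import *
to([481.6,263,32],101)"
```

```text
t 38.80 yaw 101.02 turn 0.000 shift x 0.2 y 86.4 z -0.8 ft [-0.1 -0.1 -1.5] w 44.9
```

Request:
arm_command(targets=[[0,10,-0.8,0],[0,20,0,0],[0,20,0,0],[0,15,0,0],[0,10,0,0],[0,5,0,0],[0,3,0,0],[0,1,0,0],[0,0,0,0],[0,0,0,0]])

```text
t: 39.63
ee_pos: [482.8, 263.0, 35.7]
orientation: [-1.113, -1.35, 1.348]
ft_force: [0.2, 0.5, -0.5]
width: 45.0
```

Request:
arm_command(targets=[[0,0.8,0,0],[0,0,0,0],[0,0,0,0]])

```text
t: 39.88
ee_pos: [482.5, 263.0, 34.6]
orientation: [-1.112, -1.35, 1.349]
ft_force: [0.5, 0.1, -0.9]
width: 44.7
```

Request:
arm_command(targets=[[0,0.6,0,0],[0,0,0,0],[0,0,0,0]])

```text
t: 40.13
ee_pos: [482.3, 262.8, 33.7]
orientation: [-1.112, -1.349, 1.349]
ft_force: [0.0, 0.0, -1.3]
width: 45.0
```

Request:
arm_command(targets=[[0,0.6,0,0],[0,0,0,0],[0,0,0,0]])

```text
t: 40.38
ee_pos: [482.3, 262.8, 33.0]
orientation: [-1.112, -1.349, 1.349]
ft_force: [-0.6, -0.5, -1.3]
width: 45.0
```

Request:
arm_command(targets=[[0,0.5,0,0],[0,0,0,0],[0,0,0,0]])

```text
t: 40.63
ee_pos: [482.3, 262.8, 32.5]
orientation: [-1.112, -1.349, 1.349]
ft_force: [-0.2, 0.1, -0.6]
width: 44.8
```

Request:
arm_command(targets=[[0,0.5,0,0],[0,0,0,0],[0,0,0,0]])

```text
t: 40.88
ee_pos: [482.4, 262.8, 32.3]
orientation: [-1.112, -1.35, 1.349]
ft_force: [-0.8, -1.1, 2.8]
width: 44.9
```

Contact. I'll release partly, rise and move aside for the final check.

Request:
arm_command(targets=[[0,0,0,0],[0,0,0,0],[0,0,0,0],[0,0,0,0],[0,-8,0,0],[0,-20,0,0],[0,-35,0,0],[0,-35,0,0],[0,-35,0,0],[0,-20,0,0],[20,0,10,0],[35,0,15,0],[38,0,15,0],[38,0,15,0],[38,0,15,0],[38,0,15,0],[38,0,15,0],[20,0,8,0],[0,0,0,0],[0,0,0,0]], gripper=63)

```text
t: 42.55
ee_pos: [324.9, 502.9, 185.3]
orientation: [-1.111, -1.351, 1.351]
ft_force: [-1.0, -0.8, -0.3]
width: 55.4
```

```bash
python3 - <<'E'
from h import *
m=camera_model("top"); a=get_image("top"); 
for n in list(H)[:6]:
    e=0 if n=="spare_center" else 4
    print(n,[(round(d["conf"],2),at_z(m,d["at"],H[n]+e).round(1).tolist()) for d in tip_of("top",n)[:2]])
s=get_image("side"); z=lambda i,w,h: cv2.resize(i,(w,h),interpolation=cv2.INTER_CUBIC)
A=z(a[120:370,130:530],640,400)[:, :]; S=z(s[150:480,180:480],240,264)
out=np.zeros((600,800,3),np.uint8); out[:350,:560]=z(a[120:370,130:530],560,350); out[:250,560:]=z(s[150:480,180:510],240,250)
out[350:,:320]=z(s[150:225,180:290],320,250); out[350:,320:720]=z(s[340:480,280:480],400,250)
cv2.imwrite("pics/end.png",out); print(get_obs()["t"],get_obs()["ee_pos"])
E
```

```text
motor_center [(0.88, [470.9, -320.8, 25.0])]
capacitor_center []
relay_center [(0.83, [619.9, -305.3, 27.0]), (0.73, [784.5, -144.5, 27.0])]
transformer_center [(0.62, [560.7, 273.3, 26.0])]
heatsink_center [(0.76, [483.6, 264.1, 26.5]), (0.57, [471.7, -318.8, 26.5])]
spare_center [(0.74, [544.2, -308.2, 24.0]), (0.55, [614.2, -104.3, 24.0])]
42.95 [326.38152458 501.6279414  185.18520226]
```

View pics/end.png

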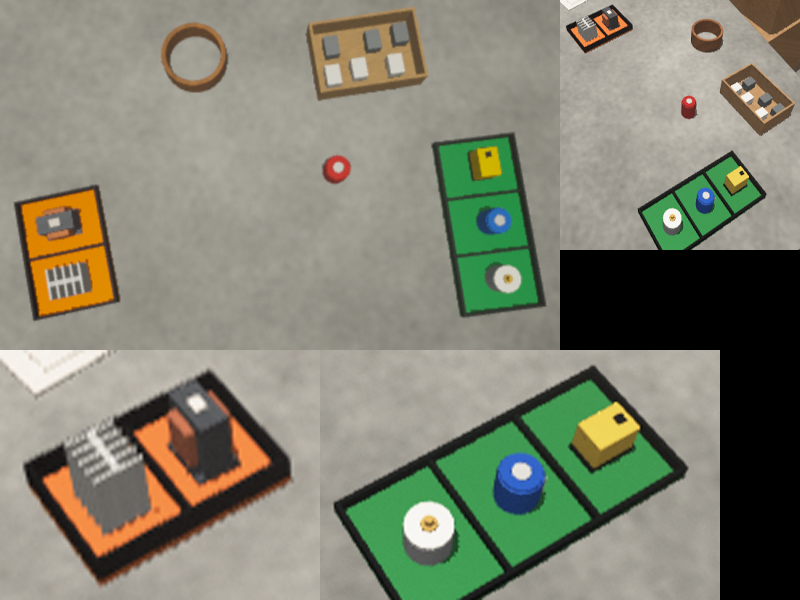

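All five parts stand upright, one to a compartment. The red capacitor, carton and tape look unmoved, and the arm is clear. Handing in.

```bash
python3 -c "
from workcell import *
close_job()"
```

```text
the job is handed in; nothing more can be done
```

Both kits are made up and the job is handed in at about 43 s of the 122 s allowed. The green tray got the motor, blue capacitor and yellow relay first; then the orange tray got the transformer and heat sink. I lowered each part in steps of 1 mm or less until the wrist force showed contact (7 N at most), then released it.

**Final pictures:** The top and side views show all five parts upright, one to a compartment. The red capacitor, carton and tape roll look where they were, and the arm stands clear.

**Checks that disagreed:**
- In the last top view the network did not report the blue capacitor. It labelled the one in the green tray as the red spare.
- It gave the real spare only low confidence, about 11 mm from where it was first measured. In the picture it looks unmoved, and nothing went below about 90 mm above it.
- It also gave a second, false heat sink at the motor's place and a false relay at the carton.

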